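# Tea strainer off the jar, onto the snap hook, jar shut

### The job

The loose tea has been sifted into the clip-top jar. Lift the strainer off the open jar and hang it on the stand by pushing its hanging eye down past the sprung gate of the snap hook, so that the gate springs shut behind it and the strainer hangs freely from the hook. Then shut the jar's lid, leaving the jar upright where it stands and the mug, the cork bottle and the tin undisturbed.

Things in the scene. Friction and masses are not known exactly. Their poses are not given: they have to be found in the camera images.
- strainer_grip (a point): Holding point at mid thickness of the flat handle bar (14 mm wide, 6 mm thick) of a plain steel tea strainer, 182 mm long, 0.05 to 0.1 kg, lying level across the jar's mouth at the start. x runs along the handle to the hanging eye, z up. The bar reaches from x = -52 to +26 mm, the bowl's centre is at x = -80 mm. The jar's wall is 33 mm away from here.
- bowl (a point): Centre of the strainer's perforated bowl, level with its rim: 58 mm across, 29 mm deep, sunk in the jar's mouth at the start; the handle on one side and two short prongs on the other (to 46 mm from the centre) rest on the jar's rim. Axes as strainer_grip.
- eye_tip (a point): Middle of the far rim of the strainer's round hanging eye, 55.5 mm along x from strainer_grip; axes the same. The eye is 5 mm round wire, hole 26 mm across, 36 mm outside; its centre is 15.5 mm back from here. This bit of rim must end inside the snap hook, the hook's nose standing in the hole.
- hook_bow (a point): Bottom of the snap hook's round bow, on the centre line of its 7 mm rod, 200 mm above the worktop. x: level, from the free nose to the spine and post; z up. Side view a J: nose upright at x = -18 mm, spine at x = +18 mm, rising to the arm at z = +68 mm. The gate slants from its hinge (x = +16, z = +53) to the nose tip (x = -15, z = +34). Nothing is above it. A hung rim rests at about z = +6 mm.
- hook_nose (a point): Centre of the 9 mm knob on the snap hook's nose tip (32 mm above hook_bow, axes the same). An eye held level, its x along this x, far rim 8 to 16 mm past this point in +x, goes over the nose and presses the gate down as it is lowered; the gate springs back over the rim once the rim is lower than about 20 mm below this point. The rim meets the bow about 25 mm below.
- post (a point): Axis of the upright post (12 mm thick, 291 mm tall) of the fixed steel utensil stand, at its foot; round base 108 mm across. x points from the snap hook to the post: hook_bow is at x = -60 mm, z = +200 mm. At the back of the post two plain open hooks, without gates and not to be used, reach 72 mm out at heights of 205 to 245 mm.
- gate (a joint): Angle of the snap hook's gate (wire loop hinged on the spine): 0 shut against the nose, growing as it is pushed down and inwards, up to 1.0 rad. It cannot open outwards. A light spring shuts it: about 1 to 3 N of downward push opens it.
- jar_mouth (a point): Centre of the open mouth of the clip-top glass jar, at its rim, 98 mm above the worktop. The jar is 94 mm across, loose, about 0.4 kg. x points level to the lid's hinge, z up.
- lid_edge (a point): Point of the round glass lid's rim opposite the hinge, at mid thickness. The lid is 88 mm across and 10 mm thick; this point is 90 mm from the hinge axis. With the jar shut it lies 106 mm above the worktop, 43 mm from the jar's axis.
- clip_jar_lid (a joint): Angle of the jar's lid: 0 shut, 1.57 upright, 1.75 fully open. It turns about the level line along jar_mouth's y through its point x = +47 mm, z = +2 mm. The stiff hinge holds the lid about where it is left (about 1 N at the rim moves it; near shut it may sink by itself); press it down until it is shut. Nothing latches.
- mug_mid (a point): Centre of the dotted white mug, half-way up (78 mm across without its handle, 93 mm tall), loose.
- cork_bottle_mid (a point): Centre of the small herb bottle with a cork, half-way up (54 mm across, 108 mm tall), loose.
- tin_mid (a point): Centre of the food tin, half-way up (75 mm across, 58 mm tall), loose.

How it is judged:
By the outcome, as a careful person would: the job done as asked, in the order asked, and still so for the second after the job is handed in, with the robot touching nothing.
It also fails if it takes over 61 s, if anything falls off the work surface, if the arm or the gripper's body presses on something with over 40 N, if the wrist force passes 120 N, or if a joint passes its speed limit or range.

### The arm

A 6-joint arm with a two-finger parallel gripper is mounted at the origin on a cart in front of the work surface, level with it; the furniture and walls round the work are solid. World frame = base frame: x ahead of the robot, y to its left, z up, the work surface at z = 0. Lengths are in m, angles in degrees, forces in N, time in s.
With the tool pointing down it reaches from about 0.3 to 0.75 m from the base axis. Payload 8.5 kg.
Tool frame: the origin (TCP) lies at the very end of the fingers, on their centre line; the grasp point (between the pads) lies 19 mm behind it; z points along the fingers, y is the line along which they close (so a half turn about z gives the same grasp; the last joint's range is limited). The gripper opens to 85 mm and grips with 20 to 120 N. Pads are 22 mm wide; open, the fingers measure 114 mm over their backs; the gripper's body (76 mm by 85 mm) begins 54 mm behind the grasp point. The pads swing forward as they close: fully open they stand 13 mm farther back than shut.
Start: joints at [60.201, 21.807, 74.336, -0, 83.858, -12.336], TCP at [0.165, 0.525, 0.231] pointing down, gripper open.
Joint ranges: [-178.18, 178.18], [-50.72, 133.34], [12.68, 142.11], [-81.47, 261.47], [9.98, 163.14], [-165.26, 165.26]. Speed limits (degrees/s): [136.94, 136.94, 180, 180, 180, 180].

### API

Orientations are given as a 3x3 rotation matrix whose columns are the frame's x, y, z axes.
In Python, from rig import env, imaging gives the robot as it stands. The module is installed in compiled form; this text tells all that it offers.
- The arm moves only by the tool arm_command, never from a script. Its arguments are lists of equal length, an entry for each row: "turn": the turn, a rotation vector about the tool's x, y, z in units of 5 degrees (1.0 is 5 degrees), a list of three; "xyz": the shift along the tool's x, y, z in units of 50 mm (1.0 is 50 mm), a list of three; "claw": the finger opening in mm, from 0 to 85.4. A call has 1 to 12 rows; each row shifts and turns the commanded pose from where the row before left it, along the tool's axes as they then stand; what a row does not reach is not made up. A row lasts 1/10 s, in which the tool goes at most 50 mm and 8.59 degrees, less where a joint would pass 70% of its speed; a pose out of reach is approached as far as the arm can. A call is refused whole if a number of a shift passes 1 or a number of a turn 1, either way. A call with a gripper value outside its range is refused whole. The fingers move at their own pace and stop on an object; "squeeze" is the grip in N (left out, the last holds). Time passes only in rows, so rows that do not move let the fingers close. It gives the time, the measured TCP pose, the force, the opening and the grip force at its end, in the units of the state.
- env.observe(): the state, without advancing time (a new reading comes with each control period).
- imaging.get_image(name): name is "side" or "top" or "wrist"; returns (picture, depth): 420x560x3 uint8, blue, green, red; 420x560 float32, m along the optical axis (not along the pixel's ray), 0 where there is no reading.
- imaging.camera_info(name): a dict with "camera_matrix" (3x3 intrinsics, pixels), "rvec" (rotation vector, rad) and "tvec" (3), from world to camera coordinates, as OpenCV has them. Camera axes: x right, y down, z forward; pixel columns grow to the right and rows downward; lengths in m; the calibration is good to about 2 mm. The wrist camera is an equidistant fisheye: a pixel r from the principal point sees the ray r / f radians off the axis. A picture is of the moment at which its call begins: read the wrist's pose just before it. camera_info takes no time and is no camera call; for the wrist camera it gives the pose at the moment of the call.
- env.close_job(): hands the job in; it is judged then, once.
The state is a dict: "time_s": time; "q": joint angles; "qvel": joint speeds; "joint_efforts": joint torques, N m; "position": TCP position; "tool_rot": TCP orientation; "ft_force": force on the tool from outside, world axes, zero at the start; "wrist_torque": the same for the moment, N m; "grip_width": finger opening in m; "gripper_force": force on a finger pad.
Only numpy, scipy, OpenCV 4.12 (cv2) and the standard library are available. Lean on these libraries where they do the work, as an engineer would, in place of code of your own. Each camera call takes 0.05 s, during which the arm holds its last target. There are 200 camera calls.

## Working session

There is one attempt and no reset: what is moved stays moved. The work goes in short steps, Python scripts to look and compute and a tool call to move; the robot and the scene stay as the last step left them, time stands still between calls to the robot, and variables do not carry over. Pictures are saved under pics/ and viewed, at most 10 in all, crops included, and the job is handed in when it is done.

Besides the shell and the picture viewer there is one more tool, called after "Request:" in YAML: its name, and indented under it one key for each argument. arm_command: Moves the arm, as the interface text tells. Its arguments: {"type":"object","properties":{"turn":{"type":"array"},"xyz":{"type":"array"},"claw":{"type":"array"},"squeeze":{"type":"number"}},"required":["turn","xyz","claw"]}

```bash
mkdir -p pics
cat > h.py <<'E'
from rig import env, imaging
import numpy as np, cv2
def cam(n):
    c=imaging.camera_info(n);R=cv2.Rodrigues(np.array(c["rvec"],float))[0];return np.array(c["camera_matrix"],float),R,np.array(c["tvec"],float).ravel()
def cloud(n,d):
    K,R,t=cam(n);v,u=np.mgrid[0:420,0:560]
    P=np.stack([(u-K[0,2])/K[0,0]*d,(v-K[1,2])/K[1,1]*d,d],-1)
    return (P-t)@R
def ray(n,u,v):
    K,R,t=cam(n);return -R.T@t, R.T@np.array([(u-K[0,2])/K[0,0],(v-K[1,2])/K[1,1],1.])
def onz(n,u,v,z):
    o,r=ray(n,u,v);return o+r*(z-o[2])/r[2]
def proj(n,p):
    K,R,t=cam(n);q=K@(R@np.array(p)+t);return q[:2]/q[2]
E
python3 - <<'E'
from h import *
ims=[]
for n in("side","top"):
    im,d=imaging.get_image(n);cv2.imwrite(f"pics/{n}0.png",im);np.savez(f"{n}0.npz",im=im,d=d)
    K,R,t=cam(n);print(n,K[0,0],-R.T@t,R[2])
s=env.observe();print(s["position"],s["tool_rot"],s["time_s"],s["ft_force"])
E
```

```text
side 542.8063236359203 [ 0.50585412 -0.85698871  0.51919732] [ 0.11377294  0.92041102 -0.37403112]
top 541.9857634703616 [ 0.47867056 -0.00907547  1.33571961] [ 1.07070327e-01  9.65930021e-04 -9.94250980e-01]
[0.16493277 0.52440829 0.23078451] [[-9.53900265e-01  3.00123083e-01 -6.47489626e-04]
 [ 3.00123658e-01  9.53899609e-01 -1.15115917e-03]
 [ 2.72150663e-04 -1.29241799e-03 -9.99999128e-01]] 0.1 [0.43586499 0.51998279 0.2616835 ]
```

View pics/side0.png

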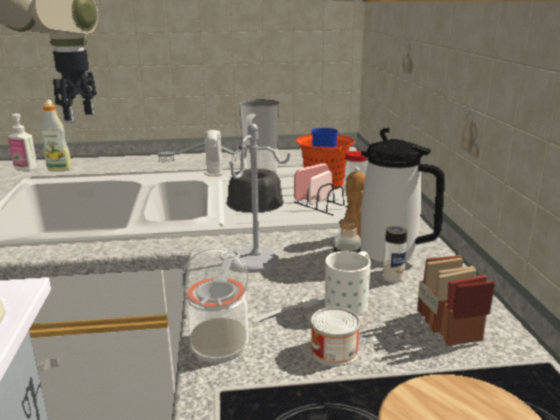

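View pics/top0.png

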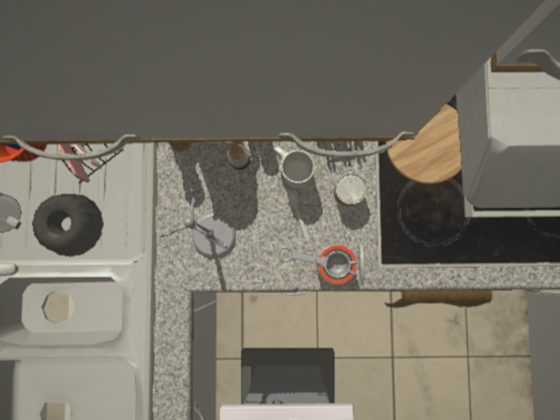

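The side view shows the jar at (218,310) with its clear lid open behind it, and the stand at (255,200). The top view shows the jar at (338,265), the strainer handle pointing left to its eye at about (290,256), and the stand base at (213,235) with its hooks around (195,215).

Run:
```python
from h import *
t=np.load("top0.npz");s=np.load("side0.npz")
a=cv2.resize(t["im"][180:300,150:400],None,fx=3.2,fy=3.2,interpolation=cv2.INTER_CUBIC)[:290*2]
cv2.imwrite("pics/topc.png",a)
b=cv2.resize(s["im"][100:370,150:300],None,fx=2.2,fy=2.2,interpolation=cv2.INTER_CUBIC)
b2=cv2.resize(s["im"][105:205,215:305],None,fx=4.4,fy=4.4,interpolation=cv2.INTER_CUBIC)
c=np.zeros((600,330+400,3),np.uint8);c[:b.shape[0],:330]=b[:600];c[:440,332:332+396]=b2;cv2.imwrite("pics/sidec.png",c)
C=cloud("top",t["d"]);
h=t["im"].astype(int);m=(h[...,2]>150)&(h[...,1]<130)&(h[...,0]<120);m[:,:300]=0;m[:240]=0;m[:,380:]=0;m[290:]=0
u,v=np.nonzero(m)[::-1];e=cv2.fitEllipse(cv2.convexHull(np.stack([u,v],1).astype(np.float32)));print("ring",e,onz("top",*e[0],.098),np.median(C[m],0))
for r in range(250,266,1): print(r,[f"{C[r,c,0]:.3f},{C[r,c,1]:.3f},{C[r,c,2]:.3f}" for c in range(280,336,8)]) if r%2==0 else 0
for n,z in(("top",t),("side",s)):
    D=cloud(n,z["d"]);q=(D[...,2]>.15)&(D[...,2]<.31)&(D[...,0]>.3)&(D[...,0]<.6)&(D[...,1]>0)&(D[...,1]<.4)&(z["d"]>0)
    print(n,q.sum())
    for v,u in list(zip(*np.nonzero(q)))[::max(1,q.sum()//60)]: print(u,v,D[v,u].round(3),end=';')
```

```text
ring ((337.2024230957031, 263.9461975097656), (38.444602966308594, 38.9340934753418), 101.9641342163086) [ 0.48582038 -0.12022026  0.098     ] [ 0.47920625 -0.12133407  0.09877582]
250 ['0.518,0.009,0.104', '0.521,-0.009,-0.002', '0.521,-0.028,0.005', '0.521,-0.048,-0.005', '0.521,-0.068,0.004', '0.521,-0.087,-0.000', '0.517,-0.099,0.103']
252 ['0.514,0.010,0.099', '0.517,-0.009,0.001', '0.516,-0.028,-0.002', '0.516,-0.048,0.002', '0.516,-0.068,-0.006', '0.515,-0.084,0.049', '0.515,-0.105,0.027']
254 ['0.512,0.011,-0.001', '0.512,-0.009,-0.007', '0.509,-0.027,0.101', '0.511,-0.048,-0.004', '0.511,-0.068,-0.002', '0.509,-0.083,0.076', '0.510,-0.105,0.020']
256 ['0.505,0.010,0.098', '0.507,-0.009,-0.003', '0.504,-0.027,0.106', '0.504,-0.045,0.106', '0.506,-0.068,-0.000', '0.504,-0.082,0.094', '0.504,-0.099,0.102']
258 ['0.500,0.010,0.103', '0.502,-0.009,-0.003', '0.500,-0.027,0.100', '0.500,-0.045,0.102', '0.500,-0.063,0.104', '0.500,-0.081,0.098', '0.499,-0.100,0.096']
260 ['0.497,0.011,-0.004', '0.496,-0.009,0.100', '0.497,-0.028,-0.002', '0.495,-0.045,0.103', '0.495,-0.063,0.101', '
[... 3350 characters left out ...]
232 160 [0.526 0.127 0.238];231 161 [0.524 0.12  0.238];231 162 [0.524 0.12  0.237];232 163 [0.526 0.119 0.235];232 164 [0.526 0.118 0.233];233 165 [0.527 0.121 0.23 ];241 166 [0.543 0.151 0.219];242 167 [0.545 0.15  0.217];251 168 [0.564 0.187 0.203];252 169 [0.566 0.183 0.202];253 170 [0.568 0.179 0.201];253 171 [0.568 0.181 0.199];253 172 [0.568 0.181 0.196];253 173 [0.568 0.179 0.195];252 174 [0.566 0.182 0.192];251 175 [0.564 0.182 0.19 ];240 176 [0.54  0.139 0.203];251 177 [0.563 0.181 0.186];254 178 [0.569 0.178 0.185];251 181 [0.564 0.189 0.175];254 183 [0.569 0.182 0.173];252 186 [0.565 0.183 0.166];254 188 [0.569 0.18  0.163];256 190 [0.573 0.18  0.159];252 193 [0.565 0.183 0.151];
```

View pics/topc.png

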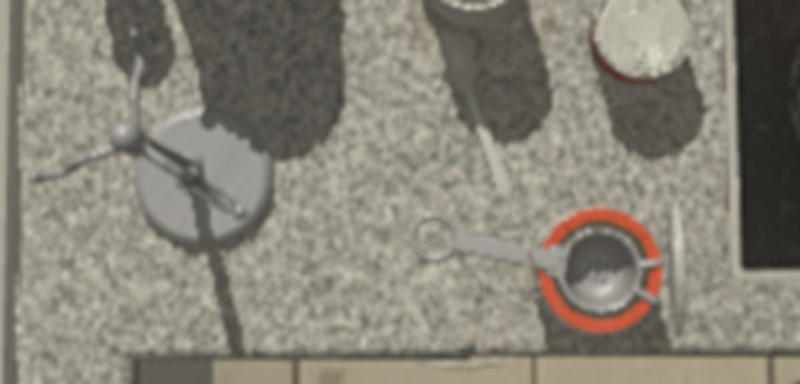

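View pics/sidec.png

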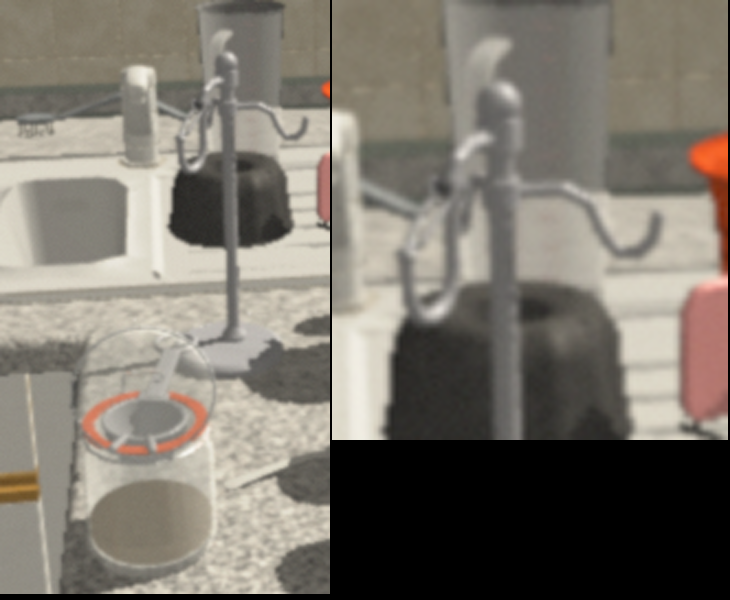

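The top crop shows the strainer's eye at crop (435,240), the bowl at (600,268), the lid edge-on at (678,270) and the snap hook's nose at (240,213). The side crop shows the nose knob at about (407,258) and the gate slanting up from it. The lid is upright on the jar's -y side.

Run:
```python
from h import *
t=np.load("top0.npz");s=np.load("side0.npz")
T=cloud("top",t["d"]);S=cloud("side",s["d"])
def box(C,d,a,b): return (d>0)&np.all(C>a,-1)&np.all(C<b,-1)
m=box(T,t["d"],[.47,-.075,.085],[.53,.03,.12]);m[:,:270]=0
v,u=np.nonzero(m);P=np.array([onz("top",a,b,.103) for a,b in zip(u,v)])
bar=P[P[:,1]<-.022][:,:2];c=bar.mean(0);d=np.linalg.svd(bar-c)[2][0];d*=np.sign(d[1]);print("bar dir deg",np.degrees(np.arctan2(*d[::-1])),c,"z",np.median(T[m][:,2]))
e=P[P[:,1]>-.022][:,:2];print("eye n",len(e),e.min(0),e.max(0),"tip along",((P[:,:2]-c)@d).max())
print("eyec",onz("top",150+435/3.2,180+240/3.2,.101),"bowlc",onz("top",150+600/3.2,180+268/3.2,.101))
q=box(S,s["d"],[.54,.15,.03],[.6,.21,.19]);print("post",np.median(S[q],0),q.sum())
for r in(180,200,220):
    k=np.nonzero(q[r])[0]; print(r,k.min(),k.max(),S[r,k].mean(0))
q=box(T,t["d"],[.55,.15,.28],[.6,.21,.31]);print("knob",T[q].mean(0),q.sum())
q=box(T,t["d"],[.5,.1,.19],[.6,.18,.29]);print("arm fit",np.linalg.svd((T[q]-T[q].mean(0))[:,:2])[2][0],T[q].mean(0))
o1,r1=ray("top",225,246.6);o2,r2=ray("side",215+75/4.4,105+153/4.4)
x=np.linalg.lstsq(np.stack([r1,-r2],1),o2-o1,rcond=None)[0];print("nose tri",o1+r1*x[0],o2+r2*x[1])
q=box(S,s["d"],[.42,-.25,.05],[.56,-.14,.25]);print("lid side",q.sum(),S[q].min(0),S[q].max(0)) if q.any() else 0
q=box(T,t["d"],[.4,-.25,.1],[.56,-.15,.25]);print("lid top",q.sum(),T[q].min(0),T[q].max(0),np.median(T[q],0)) if q.any() else 0
```

```text
bar dir deg 72.64840979860605 [ 0.49868542 -0.04935589] z 0.10227669636593346
eye n 95 [ 0.49329007 -0.01998285] [0.52504014 0.01407404] tip along 0.06499699412355758
eyec [ 0.50691244 -0.0039249   0.101     ] bowlc [ 0.48624018 -0.12063292  0.101     ]
post [0.56913567 0.18219838 0.11311427] 422
180 251 256 [0.56859487 0.18260303 0.17916688]
200 252 257 [0.56922103 0.18208184 0.13649319]
220 253 257 [0.56902455 0.18161451 0.09260486]
knob [0.56658728 0.18385855 0.28656756] 81
arm fit [-0.60993204 -0.79245372] [0.54520767 0.15204469 0.25068585]
nose tri [0.52003064 0.11375397 0.2798065 ] [0.52745034 0.11365773 0.28008594]
lid side 4656 [ 0.44181686 -0.17652088  0.05003098] [ 0.53553103 -0.14000532  0.19621818]
lid top 298 [ 0.43970699 -0.17297184  0.10003186] [ 0.53262303 -0.15054649  0.19465654] [ 0.48695208 -0.16448145  0.17169691]
```

Run:
```python
from h import *
for p in((.568,.185),(.568,.187)):
  print("post",proj("side",[*p,.15]),proj("top",[*p,.291]))
  for a in(50,53,56,59):
    h=np.array([np.cos(np.radians(a)),np.sin(np.radians(a))])
    f=lambda x,z:np.r_[np.array(p)+h*(x-.06),.2+z]
    print(a,"nose s",proj("side",f(-.018,.032)),"t",proj("top",f(-.018,.032)),"bow s",proj("side",f(0,0)),"spine top t",proj("top",f(.018,.06)))
s=np.load("side0.npz")["im"];t=np.load("top0.npz")["im"]
c=np.zeros((600,800,3),np.uint8)
c[:,:390]=cv2.resize(s[130:190,222:261],None,fx=10,fy=10,interpolation=cv2.INTER_CUBIC)
c[:400,400:]=cv2.resize(t[215:255,190:230],None,fx=10,fy=10,interpolation=cv2.INTER_CUBIC);cv2.imwrite("pics/z.png",c)
```

```text
post [253.62204014 193.30475454] [187.61759528 221.82867552]
50 nose s [227.78284587 163.71890319] t [222.07231828 248.61383565] bow s [234.43223154 177.56086261] spine top t [206.53527263 236.55848157]
53 nose s [229.54146148 164.03342864] t [223.33046004 247.02916829] bow s [235.76028545 177.81692498] spine top t [207.23141524 235.68704279]
56 nose s [231.37353426 164.32044514] t [224.504189   245.38278835] bow s [237.14137834 178.05045263] spine top t [207.88132892 234.78141416]
59 nose s [233.27347364 164.57886737] t [225.5903278  243.67932581] bow s [238.57139407 178.2606229 ] spine top t [208.48324419 233.84411369]
post [253.55391549 192.97944231] [186.58394868 221.83679477]
50 nose s [227.75546348 163.41797109] t [221.08855764 248.6215156 ] bow s [234.39377063 177.2429574 ] spine top t [205.52838484 236.56636393]
53 nose s [229.51082899 163.7313376 ] t [222.34700046 247.03684865] bow s [235.71941567 177.4981011 ] spine top t [206.22469729 235.69492537]
56 nose s [231.33951097 164.01729224] t [223.52104287 245.39046914] bow s [237.09800405 177.73078809] spine top t [206.87478787 234.78929698]
59 nose s [233.2359302  164.27475426] t [224.60750663 243.68700703] bow s [238.5254277  177.94019897] spine top t [207.47688657 233.85199674]
```

View pics/z.png

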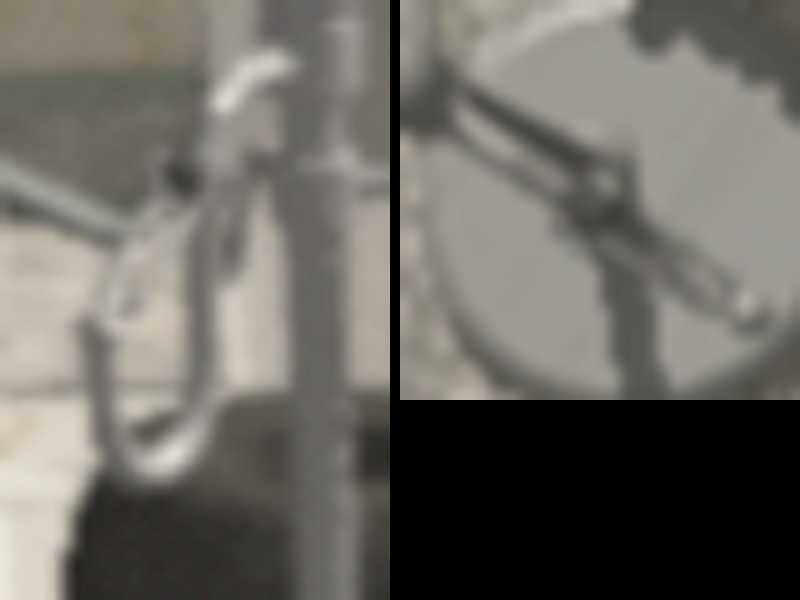

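The side crop shows the nose knob at (231.5,162) and the bow at (237.5,176). The top crop shows the nose at (224.5,245.5). This fits the post at (.568,.185) and a hook yaw of about 56°, which puts the nose at (.524,.120,.232).

Request:
arm_command:
  turn:
    - [0, 0, 0]
    - [0, 0, 0]
    - [0, 0, 0]
    - [0, 0, 0]
    - [0, 0, 0]
    - [0, 0, 0]
    - [0, 0, 0]
    - [0, 0, 0]
    - [0, 0, 0]
    - [0, 0, 0]
    - [0, 0, 0]
    - [0, 0, 0]
  xyz:
    - [-0.6, -0.55, 0]
    - [-0.6, -0.55, 0]
    - [-0.6, -0.55, 0]
    - [-0.6, -0.55, 0]
    - [-0.6, -0.55, 0]
    - [-0.6, -0.55, 0]
    - [-0.6, -0.55, 0]
    - [-0.6, -0.55, 0]
    - [-0.6, -0.55, 0]
    - [-0.6, -0.55, 0]
    - [-0.6, -0.55, 0]
    - [-0.6, -0.55, 0]
  claw: [50, 50, 50, 50, 50, 50, 50, 50, 50, 50, 50, 50]

```text
time_s: 1.3
position: [0.4098, 0.1002, 0.2312]
tool_rot: [[-0.954, 0.3, -0.0], [0.3, 0.954, 0.0], [0.0, 0.0, -1.0]]
ft_force: [0.8, 1.2, 0.1]
grip_width: 0.05
gripper_force: 0.0
```

Request:
arm_command:
  turn:
    - [0, 0, 0]
    - [0, 0, 0]
    - [0, 0, 0]
    - [0, 0, 0]
    - [0, 0, 1]
    - [0, 0, 1]
    - [0, 0, 1]
    - [0, 0, 1]
    - [0, 0, 1]
    - [0, 0, 1]
    - [0, 0, 1]
    - [0, 0, 1]
  xyz:
    - [-0.6, -0.55, 0]
    - [-0.6, -0.55, 0]
    - [-0.6, -0.55, 0]
    - [-0.6, -0.55, 0]
    - [0, 0, 0]
    - [0, 0, 0]
    - [0, 0, 0]
    - [0, 0, 0]
    - [0, 0, 0]
    - [0, 0, 0]
    - [0, 0, 0]
    - [0, 0, 0]
  claw: [50, 50, 50, 50, 50, 50, 50, 50, 50, 50, 50, 50]

```text
time_s: 2.5
position: [0.4907, -0.0391, 0.231]
tool_rot: [[-0.535, 0.845, -0.001], [0.845, 0.535, 0.0], [0.001, -0.001, -1.0]]
ft_force: [0.4, -0.4, 0.0]
grip_width: 0.05
gripper_force: 0.0
```

Request:
arm_command:
  turn:
    - [0, 0, 1]
    - [0, 0, 1]
    - [0, 0, 1]
    - [0, 0, 1]
    - [0, 0, 1]
    - [0, 0, 1]
    - [0, 0, 1]
    - [0, 0, 1]
    - [0, 0, 0.5]
    - [0, 0, 0]
  xyz:
    - [0, 0, 0]
    - [0, 0, 0]
    - [0, 0, 0]
    - [0, 0, 0]
    - [0, 0, 0]
    - [0, 0, 0]
    - [0, 0, 0]
    - [0, 0, 0]
    - [0, 0, 0]
    - [0, 0, 0]
  claw: [50, 50, 50, 50, 50, 50, 50, 50, 50, 50]

```text
time_s: 3.5
position: [0.4907, -0.0391, 0.231]
tool_rot: [[0.173, 0.985, -0.001], [0.985, -0.173, 0.0], [0.0, -0.001, -1.0]]
ft_force: [-0.4, 0.0, 0.2]
grip_width: 0.0502
gripper_force: 0.0
```

```bash
cat >> h.py <<'E'
from scipy.spatial.transform import Rotation as Ro
def need(pos,R1):
    "shift (tool axes, 50 mm units) and turn (5 deg units) from here to the goal"
    s=env.observe();R=np.array(s["tool_rot"]);p=np.array(s["position"])
    print("t",s["time_s"],"p",p.round(4),"F",np.round(s["ft_force"],1),"w",s["grip_width"],"gf",s["gripper_force"])
    print("shift",(R.T@(np.array(pos)-p)/.05).round(3),"turn",(Ro.from_matrix(R.T@R1).as_rotvec(degrees=True)/5).round(3))
def down(yaw,tilt=0):
    "tool x at yaw, z down, then tilted about tool y"
    a=np.radians(yaw);x=np.array([np.cos(a),np.sin(a),0]);z=np.array([0,0,-1.])
    return np.stack([x,np.cross(z,x),z],1)@Ro.from_euler("y",tilt,degrees=True).as_matrix()
E
python3 -c "
from h import *
need([.5,-.042,.083],down(80))
im,d=imaging.get_image('wrist');cv2.imwrite('pics/w1.png',im)"
```

```text
t 3.5 p [ 0.4907 -0.0391  0.231 ] F [-0.4  0.   0.2] w 0.05015000967440138 gf 0.0
shift [-0.025  0.195  2.961] turn [-0.008 -0.001  0.003]
```

View pics/w1.png

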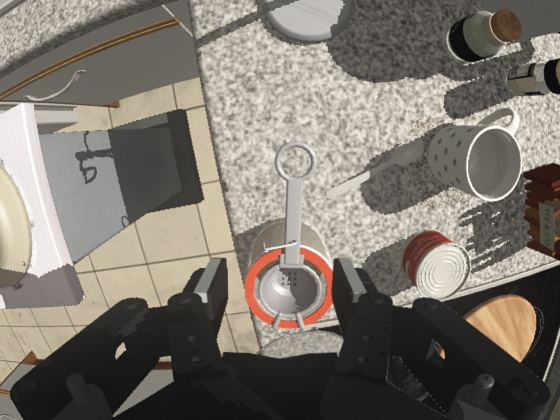

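The wrist view shows the eye at (294,161), the bar at about (292,215), the bowl at (290,290) and the open lid at the bottom. I'll refine the grip point from this view.

Run:
```python
from h import *
K,R,t=cam("wrist")
def w(u,v,z):
    x=np.array([u-K[0,2],v-K[1,2]])/K[0,0];r=np.linalg.norm(x);d=np.r_[x/r*np.sin(r),np.cos(r)]
    o=-R.T@t;d=R.T@d;return o+d*(z-o[2])/d[2]
e=w(294,161,.101);b=w(290,290,.101);h=(e-b);L=np.linalg.norm(h);h/=L
print(e,b,L,np.degrees(np.arctan2(h[1],h[0])),b+.08*h,e-.04*h)
```

```text
[0.51012973 0.00107708 0.101     ] [ 0.48741432 -0.11642637  0.101     ] 0.11967894007194729 79.05872113208284 [ 0.50259855 -0.03788059  0.101     ] [ 0.50253761 -0.03819581  0.101     ]
```

Request:
arm_command:
  turn:
    - [0, 0, 0.1]
    - [0, 0, 0]
    - [0, 0, 0]
    - [0, 0, 0]
    - [0, 0, 0]
    - [0, 0, 0]
    - [0, 0, 0]
    - [0, 0, 0]
    - [0, 0, 0]
    - [0, 0, 0]
  xyz:
    - [0, 0.21, 0.3]
    - [0, 0, 0.5]
    - [0, 0, 0.5]
    - [0, 0, 0.5]
    - [0, 0, 0.5]
    - [0, 0, 0.4]
    - [0, 0, 0.26]
    - [0, 0, 0]
    - [0, 0, 0]
    - [0, 0, 0]
  claw: [50, 50, 50, 50, 50, 50, 50, 50, 35, 35]

```text
time_s: 4.55
position: [0.5016, -0.0411, 0.0841]
tool_rot: [[0.181, 0.983, 0.001], [0.983, -0.181, -0.0], [-0.0, 0.001, -1.0]]
ft_force: [-0.3, 0.4, 0.5]
grip_width: 0.035
gripper_force: 0.0
```

Request:
arm_command:
  turn:
    - [0, 0, 0]
    - [0, 0, 0]
    - [0, 0, 0]
    - [0, 0, 0]
    - [0, 0, 0]
    - [0, 0, 0]
    - [0, 0, 0]
    - [0, 0, 0]
  xyz:
    - [0, 0, 0]
    - [0, 0, 0]
    - [0, 0, 0]
    - [0, 0, 0]
    - [0, 0, 0]
    - [0, 0, 0]
    - [0, 0, 0]
    - [0, 0, 0]
  claw: [25, 20, 16, 12, 8, 5, 5, 5]
  squeeze: 40

```text
time_s: 5.35
position: [0.5013, -0.041, 0.0834]
tool_rot: [[0.182, 0.983, 0.0], [0.983, -0.182, -0.0], [0.0, 0.0, -1.0]]
ft_force: [0.8, 1.5, 1.3]
grip_width: 0.0131
gripper_force: 39.0
```

Request:
arm_command:
  turn:
    - [0, 0, 0]
    - [0, 0, 0]
    - [0, 0, 0]
    - [0, 0, 0]
    - [0, 0, 0]
    - [0, 0, 0]
    - [0, 0, 0]
    - [0, 0, 0]
    - [0, 0, 0]
    - [0, 0, 0]
    - [0, 0, 0]
    - [0, 0, 0]
  xyz:
    - [0, 0, -0.1]
    - [0, 0, -0.1]
    - [0, 0, -0.2]
    - [0.02, 0, -0.3]
    - [0.05, 0, -0.4]
    - [0, 0, -0.4]
    - [0, 0, -0.4]
    - [0, 0, -0.4]
    - [0, 0, -0.4]
    - [0, 0, -0.4]
    - [0, 0, -0.25]
    - [0, 0, 0]
  claw: [5, 5, 5, 5, 5, 5, 5, 5, 5, 5, 5, 5]

```text
time_s: 6.55
position: [0.5022, -0.0376, 0.253]
tool_rot: [[0.182, 0.983, 0.004], [0.983, -0.182, -0.001], [-0.001, 0.004, -1.0]]
ft_force: [-0.3, 0.5, -0.5]
grip_width: 0.0129
gripper_force: 39.0
```

Request:
arm_command:
  turn:
    - [0, 0, 0.4]
    - [0, 0, 0.7]
    - [0, 0, 0.7]
    - [0, 0, 0.7]
    - [0, 0, 0.7]
    - [0, 0, 0.7]
    - [0, 0, 0.5]
    - [0, 0, 0.3]
    - [0, 0, 0]
  xyz:
    - [0, 0, 0]
    - [0, 0, 0]
    - [0, 0, 0]
    - [0, 0, 0]
    - [0, 0, 0]
    - [0, 0, 0]
    - [0, 0, 0]
    - [0, 0, 0]
    - [0, 0, 0]
  claw: [5, 5, 5, 5, 5, 5, 5, 5, 5]

```text
time_s: 7.45
position: [0.5016, -0.0374, 0.2505]
tool_rot: [[0.559, 0.829, -0.001], [0.829, -0.559, 0.0], [-0.0, -0.001, -1.0]]
ft_force: [-0.1, 0.3, -0.7]
grip_width: 0.0128
gripper_force: 39.0
```

```bash
python3 -c "
from h import *
need([.5,.084,.25],down(56))"
```

```text
t 7.45 p [ 0.5016 -0.0374  0.2505] F [-0.1  0.3 -0.7] w 0.012824701994274027 gf 38.99788677692413
shift [ 1.996 -1.384  0.01 ] turn [-0.009  0.003  0.007]
```

Request:
arm_command:
  turn:
    - [0, 0, 0]
    - [0, 0, 0]
    - [0, 0, 0]
    - [0, 0, 0]
    - [0, 0, 0]
    - [0, 0, 0]
    - [0, 0, 0]
    - [0, 0, 0]
    - [0, 0, 0]
    - [0, 0, 0]
  xyz:
    - [0.2, -0.2, 0]
    - [0.3, -0.3, 0]
    - [0.4, -0.3, 0]
    - [0.4, -0.3, 0]
    - [0.3, -0.28, 0]
    - [0.2, 0, 0]
    - [0.1, 0, 0]
    - [0.1, 0, 0]
    - [0, 0, 0]
    - [0, 0, 0]
  claw: [5, 5, 5, 5, 5, 5, 5, 5, 5, 5]

```text
time_s: 8.45
position: [0.5006, 0.0835, 0.2507]
tool_rot: [[0.559, 0.829, -0.0], [0.829, -0.559, -0.0], [-0.0, -0.0, -1.0]]
ft_force: [-0.0, 0.3, -1.7]
grip_width: 0.0128
gripper_force: 39.0
```

Run:
```python
from h import *
need([.5,.084,.25],down(56))
c=np.zeros((600,800,3),np.uint8)
w,_=imaging.get_image('wrist');s,_=imaging.get_image('side');t,_=imaging.get_image('top')
cv2.imwrite("pics/w2f.png",w)
c[:,:400]=cv2.resize(w[0:300,190:390],None,fx=2,fy=2,interpolation=cv2.INTER_CUBIC)
c[:300,400:]=cv2.resize(s[125:185,190:270],None,fx=5,fy=5,interpolation=cv2.INTER_CUBIC)
c[300:,400:]=cv2.resize(t[205:265,180:260],None,fx=5,fy=5,interpolation=cv2.INTER_CUBIC)
cv2.imwrite("pics/c2.png",c)
```

```text
t 8.45 p [0.5006 0.0835 0.2507] F [-0.   0.3 -1.7] w 0.012834342061219799 gf 39.025041460990906
shift [ 0.001 -0.016  0.013] turn [-0.003  0.003 -0.   ]
```

View pics/c2.png

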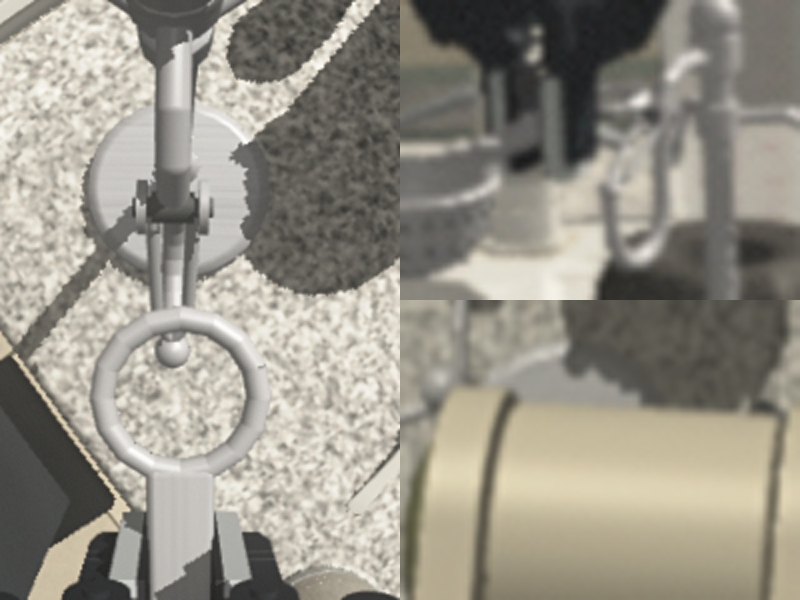

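The wrist crop shows the eye ring centred at (180,392) in the crop, its far rim at (180,320), and the nose knob at (172,350) inside the hole. I'll work out the offset from these.

Run:
```python
from h import *
K,R,t=cam("wrist");s=env.observe();Rt=np.array(s["tool_rot"]);p=np.array(s["position"])
def w(u,v,z):
    u=190+u/2-.25;v=v/2-.25
    x=np.array([u-K[0,2],v-K[1,2]])/K[0,0];r=np.linalg.norm(x);d=np.r_[x/r*np.sin(r),np.cos(r)]
    o=-R.T@t;d=R.T@d;return Rt.T@(o+d*(z-o[2])/d[2]-p)
print("tip",w(180,320,.2697),"eyec",w(180,392,.2697),"nose",w(172,350,.232),"hinge",w(173,207,.253),"post",w(173,185,.268))
print(Rt.T@-R.T@t - Rt.T@p)
```

```text
tip [ 0.0574294  -0.00027403 -0.01891378] eyec [ 0.0435306  -0.00026338 -0.01891202] nose [ 0.0464956  -0.00225403  0.01878777] hinge [ 0.0801986  -0.00176654 -0.00221655] post [ 0.08320433 -0.00160822 -0.01721694]
[ 0.06861007 -0.00027703 -0.1416625 ]
```

Request:
arm_command:
  turn:
    - [0, 0, 0]
    - [0, 0, 0]
    - [0, 0, 0]
    - [0, 0, 0]
    - [0, 0, 0]
    - [0, 0, 0]
    - [0, 0, 0]
    - [0, 0, 0]
    - [0, 0, 0]
    - [0, 0, 0]
  xyz:
    - [0.02, -0.03, 0]
    - [0, 0, 0.1]
    - [0, 0, 0.1]
    - [0, 0, 0.1]
    - [0, 0, 0.1]
    - [0, 0, 0.1]
    - [0, 0, 0.1]
    - [0, 0, 0.1]
    - [0, 0, 0.1]
    - [0, 0, 0]
  claw: [5, 5, 5, 5, 5, 5, 5, 5, 5, 5]
  squeeze: 70

```text
time_s: 9.6
position: [0.4995, 0.0855, 0.21]
tool_rot: [[0.559, 0.829, -0.002], [0.829, -0.559, -0.0], [-0.001, -0.001, -1.0]]
ft_force: [-0.0, -1.2, -1.0]
grip_width: 0.012
gripper_force: 68.3
```

Request:
arm_command:
  turn:
    - [0, 0, 0]
    - [0, 0, 0]
    - [0, 0, 0]
    - [0, 0, 0]
  xyz:
    - [0, 0, 0.1]
    - [0, 0, 0.1]
    - [0, 0, 0.1]
    - [0, 0, 0]
  claw: [5, 5, 5, 5]

```text
time_s: 10.0
position: [0.4994, 0.0857, 0.1949]
tool_rot: [[0.559, 0.829, -0.002], [0.829, -0.559, 0.0], [-0.001, -0.002, -1.0]]
ft_force: [-0.0, 0.1, -0.8]
grip_width: 0.0123
gripper_force: 68.3
```

Request:
arm_command:
  turn:
    - [0, 0, 0]
    - [0, 0, 0]
    - [0, 0, 0]
  xyz:
    - [0, 0, 0.06]
    - [0, 0, 0.04]
    - [0, 0, 0]
  claw: [5, 5, 5]

```text
time_s: 10.3
position: [0.4997, 0.0857, 0.1906]
tool_rot: [[0.559, 0.829, -0.0], [0.829, -0.559, 0.0], [-0.0, -0.0, -1.0]]
ft_force: [0.3, -0.5, -0.1]
grip_width: 0.0123
gripper_force: 68.3
```

Request:
arm_command:
  turn:
    - [0, 0, 0]
    - [0, 0, 0]
  xyz:
    - [0, 0, 0.03]
    - [0, 0, 0]
  claw: [5, 5]

```text
time_s: 10.5
position: [0.4999, 0.0856, 0.1894]
tool_rot: [[0.559, 0.829, 0.0], [0.829, -0.559, 0.0], [0.0, 0.0, -1.0]]
ft_force: [-0.5, -0.7, 0.4]
grip_width: 0.0121
gripper_force: 68.4
```

Run:
```python
from h import *
need([.5,.084,.25],down(56))
c=np.zeros((600,800,3),np.uint8)
w,_=imaging.get_image('wrist');s,_=imaging.get_image('side')
c[:,:400]=cv2.resize(w[50:250,215:348],(400,600),interpolation=cv2.INTER_CUBIC)
c[:400,400:]=cv2.resize(s[135:185,220:270],None,fx=8,fy=8,interpolation=cv2.INTER_CUBIC)
cv2.imwrite("pics/c3.png",c)
```

```text
t 10.5 p [0.4999 0.0856 0.1894] F [-0.5 -0.7  0.4] w 0.012087683472404005 gf 68.41456890106201
shift [-0.026  0.02  -1.211] turn [ 0.004 -0.003  0.007]
```

View pics/c3.png

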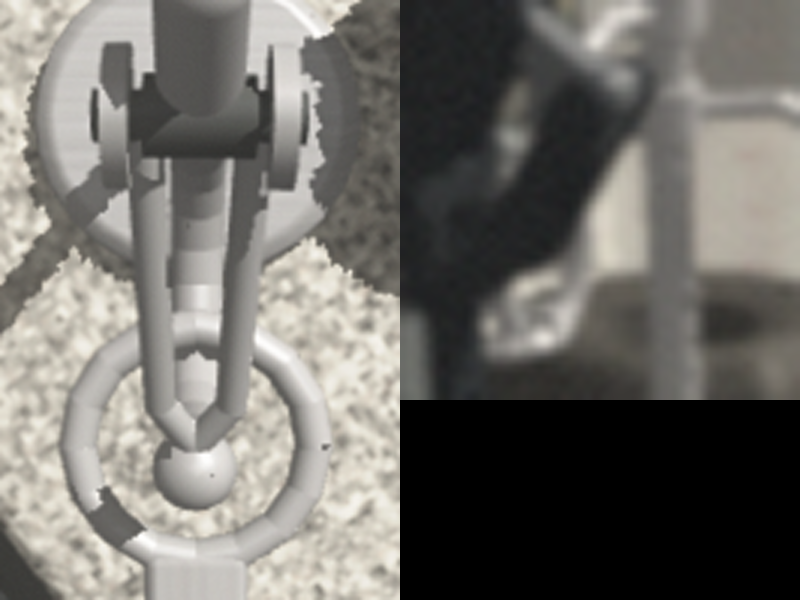

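The gate is shut above the far rim, and the nose knob at (195,470) stands in the hole. Next I'll tilt the strainer about its rim to lower the bowl gently before letting go.

Request:
arm_command:
  turn:
    - [0, 0.5, 0]
    - [0, 1, 0]
    - [0, 1, 0]
    - [0, 1, 0]
    - [0, 1, 0]
    - [0, 0.5, 0]
    - [0, 0, 0]
  xyz:
    - [0.018, 0, 0.047]
    - [0.037, 0, 0.095]
    - [0.037, 0, 0.095]
    - [0.037, 0, 0.095]
    - [0.037, 0, 0.095]
    - [0.018, 0, 0.047]
    - [0, 0, 0]
  claw: [5, 5, 5, 5, 5, 5, 5]

```text
time_s: 11.3
position: [0.507, 0.0962, 0.1676]
tool_rot: [[0.508, 0.829, 0.236], [0.751, -0.56, 0.351], [0.423, -0.001, -0.906]]
ft_force: [-0.9, 1.3, 0.4]
grip_width: 0.0121
gripper_force: 68.4
```

Request:
arm_command:
  turn:
    - [0, 1, 0]
    - [0, 1, 0]
    - [0, 1, 0]
    - [0, 1, 0]
    - [0, 1, 0]
    - [0, 1, 0]
    - [0, 0, 0]
  xyz:
    - [0.037, 0, 0.095]
    - [0.037, 0, 0.095]
    - [0.037, 0, 0.095]
    - [0.037, 0, 0.095]
    - [0.037, 0, 0.095]
    - [0.037, 0, 0.095]
    - [0, 0, 0]
  claw: [5, 5, 5, 5, 5, 5, 5]

```text
time_s: 12.0
position: [0.5213, 0.118, 0.1511]
tool_rot: [[0.323, 0.83, 0.456], [0.474, -0.558, 0.681], [0.819, -0.004, -0.574]]
ft_force: [-0.6, 0.2, -0.1]
grip_width: 0.012
gripper_force: 68.3
```

Request:
arm_command:
  turn:
    - [0, 0, 0]
    - [0, 0, 0]
    - [0, 0, 0]
    - [0, 0, 0]
    - [0, 0, 0]
    - [0, 0, 0]
    - [0, 0, 0]
    - [0, 0, 0]
    - [0, 0, 0]
    - [0, 0, 0]
    - [0, 0, 0]
    - [0, 0, 0]
  xyz:
    - [0, 0, 0]
    - [0, 0, 0]
    - [0, 0, 0]
    - [0, 0, 0]
    - [0, 0, 0]
    - [0, 0, -0.2]
    - [0, 0, -0.4]
    - [0, 0, -0.4]
    - [0, 0, -0.4]
    - [0, 0, -0.4]
    - [0, 0, -0.4]
    - [0, 0, 0]
  claw: [16, 20, 26, 34, 42, 48, 50, 50, 50, 50, 50, 50]

```text
time_s: 13.2
position: [0.4712, 0.0416, 0.2164]
tool_rot: [[0.32, 0.828, 0.46], [0.477, -0.561, 0.677], [0.819, 0.003, -0.574]]
ft_force: [0.8, 0.7, -0.2]
grip_width: 0.0503
gripper_force: 0.0
```

Run:
```python
from h import *
need([.486,-.2,.25],down(90))
s,_=imaging.get_image('side');t,_=imaging.get_image('top')
c=np.zeros((600,800,3),np.uint8)
c[:,:400]=cv2.resize(s[100:370,150:330],(400,600),interpolation=cv2.INTER_CUBIC)
c[:,400:]=cv2.resize(t[170:320,270:370],(400,600),interpolation=cv2.INTER_CUBIC)
cv2.imwrite("pics/c4.png",c)
```

```text
t 13.2 p [0.4712 0.0416 0.2164] F [ 0.8  0.7 -0.2] w 0.05028436422092611 gf 0.0
shift [-1.657  2.957 -3.521] turn [  3.296 -10.646  -6.269]
```

View pics/c4.png

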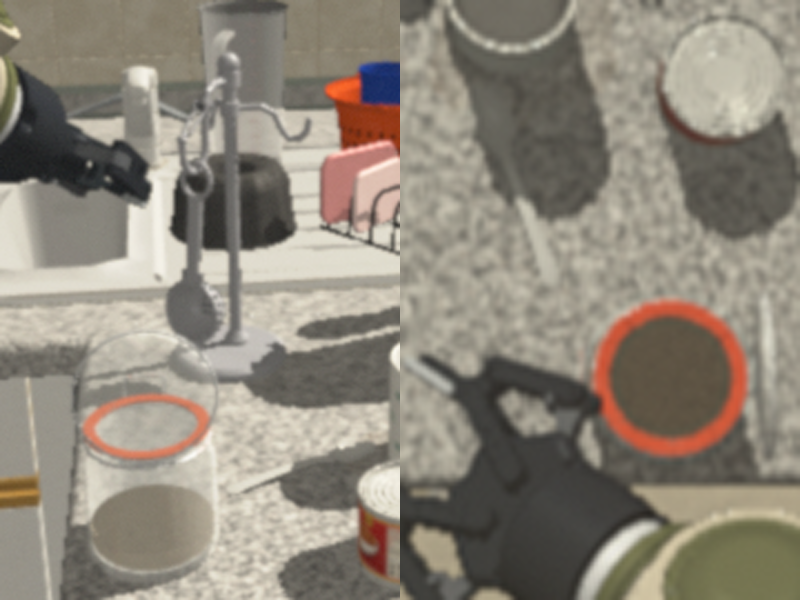

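The side view shows the strainer hanging from the hook with its bowl at (195,310). The top view shows the jar undisturbed at (670,378) and the lid edge-on at (767,375). Next I'll bring the tool back to vertical and go behind the lid.

Request:
arm_command:
  turn:
    - [0.235, -0.76, -0.448]
    - [0.235, -0.76, -0.448]
    - [0.235, -0.76, -0.448]
    - [0.235, -0.76, -0.448]
    - [0.235, -0.76, -0.448]
    - [0.235, -0.76, -0.448]
    - [0.235, -0.76, -0.448]
    - [0.235, -0.76, -0.448]
    - [0.235, -0.76, -0.448]
    - [0.235, -0.76, -0.448]
    - [0.235, -0.76, -0.448]
    - [0.235, -0.76, -0.448]
  xyz:
    - [0, 0, -0.1]
    - [0, 0, -0.1]
    - [0, 0, -0.1]
    - [0, 0, -0.1]
    - [0, 0, -0.1]
    - [0, 0, -0.1]
    - [0, 0, -0.1]
    - [0, 0, -0.1]
    - [0, 0, -0.1]
    - [0, 0, 0]
    - [0, 0, 0]
    - [0, 0, 0]
  claw: [50, 50, 40, 30, 20, 10, 5, 0, 0, 0, 0, 0]

```text
time_s: 14.5
position: [0.4575, 0.0195, 0.2488]
tool_rot: [[0.07, 0.997, 0.043], [0.989, -0.075, 0.131], [0.134, 0.033, -0.99]]
ft_force: [0.5, 0.1, -0.1]
grip_width: 0.0001
gripper_force: 0.0
```

Request:
arm_command:
  turn:
    - [0.235, -0.76, -0.448]
    - [0.235, -0.76, -0.448]
    - [0, 0, 0]
    - [0, 0, 0]
  xyz:
    - [0, 0, 0]
    - [0, 0, 0]
    - [0, 0, 0]
    - [0, 0, 0]
  claw: [0, 0, 0, 0]

```text
time_s: 14.9
position: [0.4574, 0.0196, 0.2488]
tool_rot: [[-0.003, 1.0, -0.002], [1.0, 0.003, 0.004], [0.004, -0.002, -1.0]]
ft_force: [0.3, 0.0, 0.2]
grip_width: -0.0002
gripper_force: 0.0
```

Run:
```python
from h import *
need([.486,-.225,.26],down(90))
t,d=imaging.get_image('top');C=cloud("top",d);q=(d>0)&np.all(C>[.4,-.25,.1],-1)&np.all(C<[.56,-.15,.25],-1)
P=C[q];print(len(P))
for a in np.arange(.1,.21,.015):
    k=(P[:,2]>=a)&(P[:,2]<a+.015);print(a.round(3),k.sum(),P[k].mean(0) if k.any() else "")
_,d=imaging.get_image('side');C=cloud("side",d);q=(d>0)&np.all(C>[.4,-.25,.12],-1)&np.all(C<[.56,-.14,.25],-1);P=C[q];print("side",len(P),P.max(0))
for a in np.arange(.12,.2,.015):
    k=(P[:,2]>=a)&(P[:,2]<a+.015);print(a.round(3),k.sum(),np.median(P[k],0) if k.any() else "")
```

```text
t 14.9 p [0.4574 0.0196 0.2488] F [0.3 0.  0.2] w -0.00019455816529854845 gf 0.0
shift [-4.892  0.556 -0.247] turn [-0.021 -0.051  0.037]
289
0.1 39 [ 0.48371316 -0.15840494  0.1026418 ]
0.115 22 [ 0.49037637 -0.16533791  0.12328209]
0.13 15 [ 0.48532504 -0.16469235  0.1378899 ]
0.145 31 [ 0.48292031 -0.16445122  0.15331308]
0.16 48 [ 0.48915362 -0.16601403  0.1688346 ]
0.175 115 [ 0.48492836 -0.16593102  0.18359485]
0.19 19 [ 0.48739934 -0.1647718   0.19191662]
0.205 0 
side 2800 [ 0.53567331 -0.15841663  0.19558881]
0.12 532 [ 0.48767711 -0.17230221  0.12787826]
0.135 609 [ 0.48822228 -0.17181889  0.14293344]
0.15 646 [ 0.48799836 -0.17102907  0.15739872]
0.165 591 [ 0.48817086 -0.16952433  0.17220565]
0.18 419 [ 0.48885984 -0.16658958  0.18612072]
0.195 3 [ 0.48970418 -0.16390486  0.19554783]
```

Request:
arm_command:
  turn:
    - [0, 0, 0]
    - [0, 0, 0]
    - [0, 0, 0]
    - [0, 0, 0]
    - [0, 0, 0]
    - [0, 0, 0]
    - [0, 0, 0]
    - [0, 0, 0]
    - [0, 0, 0]
    - [0, 0, 0]
    - [0, 0, 0]
    - [0, 0, 0]
  xyz:
    - [-0.2, 0.1, -0.2]
    - [-0.4, 0.1, -0.2]
    - [-0.5, 0.1, 0]
    - [-0.6, 0.1, 0]
    - [-0.6, 0.1, 0]
    - [-0.6, 0.1, 0]
    - [-0.6, 0, 0]
    - [-0.6, 0, 0]
    - [-0.5, 0, 0]
    - [-0.3, 0, 0]
    - [0, 0, 0]
    - [0, 0, 0]
  claw: [0, 0, 0, 0, 0, 0, 0, 0, 0, 0, 0, 0]

```text
time_s: 16.2
position: [0.488, -0.2257, 0.2687]
tool_rot: [[-0.002, 1.0, -0.001], [1.0, 0.002, 0.003], [0.003, -0.001, -1.0]]
ft_force: [-1.0, 0.7, -0.5]
grip_width: -0.0
gripper_force: 0.0
```

Request:
arm_command:
  turn:
    - [0, 0, 0]
    - [0, 0, 0]
    - [0, 0, 0]
    - [0, 0, 0]
    - [0, 0, 0]
    - [0, 0, 0]
    - [0, 0, 0]
    - [0, 0, 0]
  xyz:
    - [0, 0, 0.3]
    - [0, 0, 0.5]
    - [0, 0, 0.5]
    - [0, 0, 0.3]
    - [0, 0, 0.12]
    - [0, 0, 0]
    - [0, 0, 0]
    - [0, 0, 0]
  claw: [0, 0, 0, 0, 0, 0, 0, 0]

```text
time_s: 17.0
position: [0.4884, -0.226, 0.1837]
tool_rot: [[-0.003, 1.0, 0.0], [1.0, 0.003, 0.001], [0.001, 0.0, -1.0]]
ft_force: [0.1, 0.4, 0.7]
grip_width: -0.0
gripper_force: 0.0
```

Request:
arm_command:
  turn:
    - [0, 0, 0]
    - [0, 0, 0]
    - [0, 0, 0]
    - [0, 0, 0]
    - [0, 0, 0]
    - [0, 0, 0]
    - [0, 0, 0]
    - [0, 0, 0]
    - [0, 0, 0]
    - [0, 0, 0]
    - [0, 0, 0]
    - [0, 0, 0]
  xyz:
    - [0.2, 0, 0.05]
    - [0.3, 0, 0]
    - [0.15, 0, 0]
    - [0.08, 0, 0]
    - [0.05, 0, 0]
    - [0.05, 0, 0]
    - [0.06, 0, 0]
    - [0.06, 0, 0]
    - [0.07, 0, 0]
    - [0.07, 0, 0]
    - [0.07, 0, 0]
    - [0.07, 0, 0]
  claw: [0, 0, 0, 0, 0, 0, 0, 0, 0, 0, 0, 0]

```text
time_s: 18.2
position: [0.4879, -0.1642, 0.1804]
tool_rot: [[-0.002, 1.0, -0.001], [1.0, 0.002, 0.002], [0.002, -0.001, -1.0]]
ft_force: [-0.2, -0.9, -0.8]
grip_width: 0.0004
gripper_force: 0.3
```

```bash
cat > j.py <<'E'
from h import *
need([.488,-.1639,.18],down(90))
im,d=imaging.get_image('side');C=cloud("side",d)
q=(d>0)&np.all(C>[.4,-.25,.115],-1)&np.all(C<[.56,-.05,.25],-1)
h=im.astype(int);m=(h[...,2]>150)&(h[...,1]<130)&(h[...,0]<120);m[:,:170]=0;m[:260]=0;m[:,260:]=0;m[320:]=0
v,u=np.nonzero(m);print("ring px",u.min(),u.max(),v.min(),v.max())
im,d=imaging.get_image('top');C=cloud("top",d)
h=im.astype(int);m=(h[...,2]>150)&(h[...,1]<130)&(h[...,0]<120);m[:,:300]=0;m[:240]=0;m[:,380:]=0;m[290:]=0
v,u=np.nonzero(m);print("top ring",u.min(),u.max(),v.min(),v.max()) if len(u) else print("none")
E
python3 j.py
python3 - <<'E'
import numpy as np
for n,b in(("side",(260,320,170,260)),("top",(240,290,300,380))):
    h=np.load(f"{n}0.npz")["im"].astype(int);m=(h[...,2]>150)&(h[...,1]<130)&(h[...,0]<120)
    v,u=np.nonzero(m[b[0]:b[1],b[2]:b[3]]);print(n,u.min()+b[2],u.max()+b[2],v.min()+b[0],v.max()+b[0])
E
```

```text
t 18.2 p [ 0.4879 -0.1642  0.1804] F [-0.2 -0.9 -0.8] w 0.00043370649318242693 gf 0.2949985828308854
shift [0.007 0.003 0.008] turn [-0.013 -0.028  0.028]
ring px 187 221 296 306
top ring 318 353 245 280
side 187 243 279 306
top 318 356 245 283
```

Request:
arm_command:
  turn:
    - [0, 0, 0]
    - [0, 0, 0]
    - [0, 0, 0]
    - [0, 0, 0]
    - [0, 0, 0]
    - [0, 0, 0]
    - [0, 0, 0]
    - [0, 0, 0]
    - [0, 0, 0]
    - [0, 0, 0]
  xyz:
    - [0.08, 0, 0.02]
    - [0.08, 0, 0.02]
    - [0.08, 0, 0.02]
    - [0.08, 0, 0.02]
    - [0.08, 0, 0.02]
    - [0.07, 0, 0.04]
    - [0.07, 0, 0.04]
    - [0.07, 0, 0.04]
    - [0.07, 0, 0.04]
    - [0.07, 0, 0.04]
  claw: [0, 0, 0, 0, 0, 0, 0, 0, 0, 0]

```text
time_s: 19.3
position: [0.4877, -0.1267, 0.1652]
tool_rot: [[-0.002, 1.0, -0.001], [1.0, 0.002, 0.002], [0.002, -0.001, -1.0]]
ft_force: [-0.3, -0.6, 0.1]
grip_width: -0.0001
gripper_force: 0.2
```

Request:
arm_command:
  turn:
    - [0, 0, 0]
    - [0, 0, 0]
    - [0, 0, 0]
    - [0, 0, 0]
    - [0, 0, 0]
    - [0, 0, 0]
    - [0, 0, 0]
    - [0, 0, 0]
    - [0, 0, 0]
    - [0, 0, 0]
  xyz:
    - [0.06, 0, 0.06]
    - [0.06, 0, 0.06]
    - [0.06, 0, 0.06]
    - [0.06, 0, 0.06]
    - [0.06, 0, 0.06]
    - [0.045, 0, 0.075]
    - [0.045, 0, 0.075]
    - [0.045, 0, 0.075]
    - [0.045, 0, 0.075]
    - [0.045, 0, 0.075]
  claw: [0, 0, 0, 0, 0, 0, 0, 0, 0, 0]

```text
time_s: 20.3
position: [0.4876, -0.1005, 0.1315]
tool_rot: [[-0.002, 1.0, -0.001], [1.0, 0.002, 0.002], [0.002, -0.001, -1.0]]
ft_force: [0.1, -0.7, 1.0]
grip_width: 0.0
gripper_force: 0.1
```

Request:
arm_command:
  turn:
    - [0, 0, 0]
    - [0, 0, 0]
    - [0, 0, 0]
    - [0, 0, 0]
    - [0, 0, 0]
  xyz:
    - [0.03, 0, 0.08]
    - [0.03, 0, 0.08]
    - [0.02, 0, 0.08]
    - [0.02, 0, 0.07]
    - [0, 0, 0]
  claw: [0, 0, 0, 0, 0]

```text
time_s: 20.8
position: [0.4874, -0.0954, 0.1158]
tool_rot: [[-0.003, 1.0, -0.002], [1.0, 0.003, 0.003], [0.003, -0.002, -1.0]]
ft_force: [-1.4, 0.2, -0.8]
grip_width: 0.0001
gripper_force: 0.0
```

```bash
python3 j.py
```

```text
t 20.8 p [ 0.4874 -0.0954  0.1158] F [-1.4  0.2 -0.8] w 0.00013789608951991273 gf 0.0
shift [-1.366  0.006 -1.287] turn [-0.022 -0.033  0.029]
ring px 192 234 301 306
none
```

Request:
arm_command:
  turn:
    - [0, 0, 0]
    - [0, 0, 0]
    - [0, 0, 0]
    - [0, 0, 0]
  xyz:
    - [0, 0, 0.04]
    - [0, 0, 0.04]
    - [0, 0, 0.02]
    - [0, 0, 0]
  claw: [0, 0, 0, 0]

```text
time_s: 21.3
position: [0.4875, -0.0955, 0.1112]
tool_rot: [[-0.002, 1.0, -0.002], [1.0, 0.002, 0.003], [0.003, -0.001, -1.0]]
ft_force: [0.1, 0.4, -0.9]
grip_width: 0.0002
gripper_force: 0.0
```

Request:
arm_command:
  turn:
    - [0, 0, 0]
    - [0, 0, 0]
  xyz:
    - [0, 0, 0.02]
    - [0, 0, 0]
  claw: [0, 0]

```text
time_s: 21.5
position: [0.4877, -0.0956, 0.1108]
tool_rot: [[-0.003, 1.0, -0.001], [1.0, 0.003, 0.002], [0.002, -0.001, -1.0]]
ft_force: [-1.2, 0.9, 3.9]
grip_width: -0.0003
gripper_force: 2.1
```

Contact with the shut lid reads 3.9 N. I'll press slightly more, then back off.

Request:
arm_command:
  turn:
    - [0, 0, 0]
    - [0, 0, 0]
    - [0, 0, 0]
  xyz:
    - [0, 0, 0.02]
    - [0, 0, 0.01]
    - [0, 0, 0]
  claw: [0, 0, 0]

```text
time_s: 21.8
position: [0.4878, -0.0957, 0.1105]
tool_rot: [[-0.003, 1.0, 0.001], [1.0, 0.003, 0.001], [0.001, 0.001, -1.0]]
ft_force: [-4.8, 1.8, 15.8]
grip_width: 0.0003
gripper_force: 8.5
```

Request:
arm_command:
  turn:
    - [0, 0, 0]
    - [0, 0, 0]
    - [0, 0, 0]
    - [0, 0, 0]
    - [0, 0, 0]
    - [0, 0, 0]
    - [0, 0, 0]
    - [0, 0, 0]
    - [0, 0, 0]
    - [0, 0, 0]
    - [0, 0, 0]
    - [0, 0, 0]
  xyz:
    - [0, 0, -0.1]
    - [0, 0, -0.3]
    - [0, 0, -0.5]
    - [0, 0, -0.5]
    - [0, 0, -0.5]
    - [0, -0.3, -0.5]
    - [0, -0.6, 0]
    - [0, -0.6, 0]
    - [0, -0.6, 0]
    - [0, -0.4, 0]
    - [0, 0, 0]
    - [0, 0, 0]
  claw: [0, 0, 0, 0, 0, 0, 0, 0, 0, 0, 0, 0]

```text
time_s: 23.0
position: [0.3632, -0.0964, 0.2293]
tool_rot: [[-0.002, 1.0, -0.0], [1.0, 0.002, 0.002], [0.002, -0.0, -1.0]]
ft_force: [0.8, 0.4, 0.3]
grip_width: 0.0001
gripper_force: 0.0
```

Run:
```python
from h import *
need([.4,-.1,.25],down(90))
s,d=imaging.get_image('side');t,dt=imaging.get_image('top')
C=cloud("top",dt)
for x in(.45,.486,.52): print([ (y,round(float(np.median(C[...,2][(abs(C[...,0]-x)<.008)&(abs(C[...,1]-y)<.006)&(C[...,2]>.03)])),4)) for y in(-.15,-.135,-.12,-.1,-.085)])
c=np.zeros((600,800,3),np.uint8)
c[:,:400]=cv2.resize(s[100:370,150:330],(400,600),interpolation=cv2.INTER_CUBIC)
c[:,400:]=cv2.resize(t[140:300,180:380],(400,600),interpolation=cv2.INTER_CUBIC)
cv2.imwrite("pics/c5.png",c)
```

```text
t 23.0 p [ 0.3632 -0.0964  0.2293] F [0.8 0.4 0.3] w 0.00014005492742054392 gf 0.0
shift [-0.072  0.736 -0.415] turn [-0.001 -0.022  0.022]
[(-0.15, 0.1073), (-0.135, 0.1079), (-0.12, 0.1093), (-0.1, 0.1075), (-0.085, 0.103)]
[(-0.15, 0.1086), (-0.135, 0.1102), (-0.12, 0.11), (-0.1, 0.1093), (-0.085, 0.1079)]
[(-0.15, 0.1065), (-0.135, 0.1083), (-0.12, 0.1089), (-0.1, 0.1069), (-0.085, 0.103)]
```

View pics/c5.png

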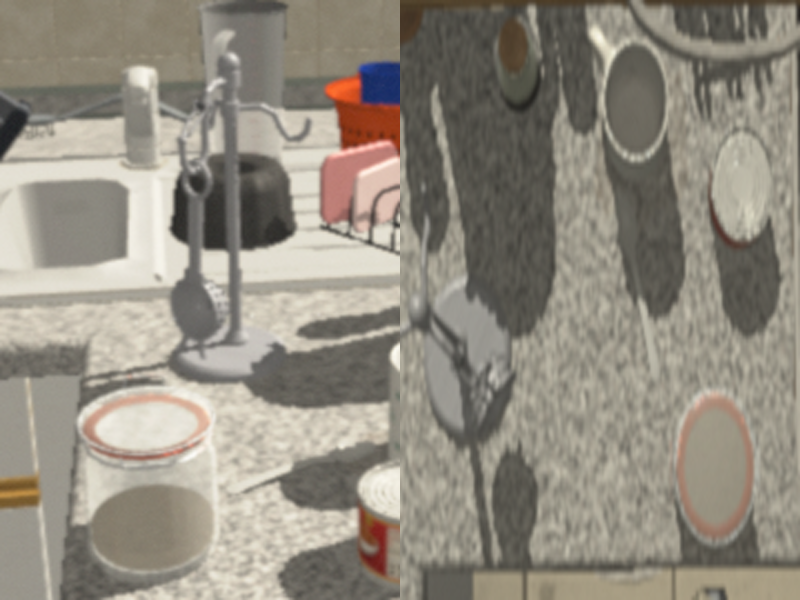

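The lid at (145,420) is flat and shut. The jar stands where it was, the strainer hangs from the hook, and the mug, bottle and tin are undisturbed.

```bash
python3 -c "
from h import *
print(env.close_job())"
```

```text
the job is handed in; nothing more can be done
None
```

The strainer hangs from the snap hook with the gate shut behind it, the jar's lid is shut, the jar, mug, bottle and tin look undisturbed in the last pictures, and the job is handed in at about 23 s; no verdict was returned.

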